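# Line up the specimen cups at the reading bay with a ruler

## Task

Take the ruler out of its tray by its handle and with its long edge push the three specimen cups together into the reading bay until the ruler butts against both arm ends, so that the cups stand upright in a straight row just inside the mouth, their near sides level with the arm ends. Do not touch the cups with the gripper, and leave everything else on the bench as it is. Then lay the ruler back flat in its tray and let go.

Things in the scene. Friction and masses are not known exactly. Their poses are not given: they have to be found in the camera images.
- bay: Reading bay, fixed: U of 26 mm high aluminium bar on the bench, open to the robot, grey reader box (52 mm high) behind it. Origin: middle of its mouth, bench level; x points into the bay, y along the mouth. Arm ends: x = 0, y = +-125 to +-139 mm; back bar at x = 90 mm. No floor. A butting ruler's handle centre is at x = -30 mm.
- ruler_handle (a point): Centre of the ruler's handle. Loose aluminium channel ruler, 0.24 to 0.39 kg, 300 mm long (its y), 60 mm wide (x), 20 mm high walls along both long edges, which are alike: use either. Black handle bar along it: 96 mm long, 16 thick, 22 high, on posts at y = +-36 mm; its centre is 101 mm above the ruler's underside, midway between the edges (z up).
- ruler_tray: Grey plastic tray on the bench, fixed, in which the ruler lies at the start: 346 mm long (its y axis), 98 mm wide (x axis), wall 4 mm, floor 4 mm thick, rim 14 mm high; inside 338 x 90 mm. Origin: centre of its underside, on the bench.
- cup_1: Closed specimen cup (red lid; the colour has no meaning), body 60 mm wide (radius 30.2 mm where the ruler meets it), lid 66 mm wide, 69 mm tall, loose, 25 to 85 g. Origin: centre of its underside. It starts upright, 20 to 75 mm too far towards the robot, in front of its part of the mouth.
- cup_2: Closed specimen cup (white lid; the colour has no meaning), body 60 mm wide (radius 30.2 mm where the ruler meets it), lid 66 mm wide, 69 mm tall, loose, 25 to 85 g. Origin: centre of its underside. It starts upright, 20 to 75 mm too far towards the robot, in front of its part of the mouth.
- cup_3: Closed specimen cup (yellow lid; the colour has no meaning), body 60 mm wide (radius 30.2 mm where the ruler meets it), lid 66 mm wide, 69 mm tall, loose, 25 to 85 g. Origin: centre of its underside. It starts upright, 20 to 75 mm too far towards the robot, in front of its part of the mouth.
- stain_bottle_a: Bystander: amber dropper bottle, 37 mm wide, 100 mm tall, right of the bay. Origin: centre of its underside.
- stain_bottle_b: Bystander: amber dropper bottle, 37 mm wide, 100 mm tall, on the left. Origin: centre of its underside.
- tape: Bystander: roll of tape lying flat, 82 mm wide, 20 mm high, on the left. Origin: centre of its underside.
- labels: Bystander: roll of labels, 72 mm wide, 52 mm high, behind the bay. Origin: centre of its underside.
- wash: Bystander: wash bottle, 67x109x209 mm, at the back left. Origin: centre of its underside.
- stapler_1: Bystander: black stapler, 30x125x42 mm, between the tray and the bay. Origin: centre of its underside.
Things that resemble listed ones, but are neither listed nor needed, are in the scene too. Leave any black or purple look-alike of the cup_2 alone.

How it is judged:
By the outcome, as a careful person would: the job done as asked, in the order asked, and still so for the second after the job is handed in, with the robot touching nothing.
It also fails if it takes over 58 s, if anything falls off the work surface, if the arm or the gripper's body presses on something with over 40 N, if the wrist force passes 120 N, or if a joint passes its speed limit or range.

## Robot

A 6-joint arm with a two-finger parallel gripper is mounted at the origin on a cart in front of the work surface, level with it; the furniture and walls round the work are solid. World frame = base frame: x ahead of the robot, y to its left, z up, the work surface at z = 0. Lengths are in mm, angles in rad, forces in N, time in s.
With the tool pointing down it reaches from about 400 to 825 mm from the base axis. Payload 7 kg.
Tool frame: the origin (TCP) lies at the very end of the fingers, on their centre line; the grasp point (between the pads) lies 19 mm behind it (manip.grip_point_offset is the distance from the TCP to the grasp point, in mm); z points along the fingers, y is the line along which they close (so a half turn about z gives the same grasp; the last joint's range is limited). The gripper opens to 88 mm and grips with 3 to 60 N. Pads are 19 mm wide; open, the fingers measure 130 mm over their backs; the gripper's body (78 mm by 193 mm) begins 47 mm behind the grasp point.
Start: joints at [1.627, 0.359, 0.012, 0, -1.224, -0.288], TCP at [155.078, 656.922, 226.561] pointing down, gripper open.
Joint ranges: [-3.07, 3.07], [-1.43, 2.12], [-1.02, 1.25], [-3.03, 1.67], [-3.05, -0], [-3.03, 3.03]. Speed limits (rad/s): [2.39, 2.39, 3.01, 3.14, 3.14, 3.14].

## Interface

Orientations are given as a unit quaternion [x, y, z, w].
In Python, from plant import manip gives the robot as it stands.
- The arm moves only by the tool arm_command, never from a script. Its argument "commands" is a list of rows, each a list of 7 numbers: the shift along the tool's x, y, z in units of 40 mm (1.0 is 40 mm), then the turn, a rotation vector about the tool's x, y, z in units of 6 degrees (1.0 is 6 degrees), then the finger opening in mm, from 0 to 87.6. In form: [[dx, dy, dz, wx, wy, wz, jaw], ...]. A call has 1 to 20 rows; each row shifts and turns the commanded pose from where the row before left it, along the tool's axes as they then stand; what a row does not reach is not made up. A row lasts 1/12 s, in which the tool goes at most 41.7 mm and 7.16 degrees, less where a joint would pass 70% of its speed; a pose out of reach is approached as far as the arm can. A call is refused whole if a number of a shift passes 1 or a number of a turn 1, either way. A call with a gripper value outside its range is refused whole. The fingers move at their own pace and stop on an object; the grip force is fixed at half the most. Time passes only in rows, so rows that do not move let the fingers close. It gives the time, the measured TCP pose, the force, the opening and the grip force at its end, in the units of the state.
- manip.get_state(): the state, without advancing time (a new reading comes with each control period).
- manip.snapshot(name): name is "scene" or "top" or "wrist"; returns (picture, depth): 480x640x3 uint8, blue, green, red; 480x640 float32, mm along the optical axis (not along the pixel's ray), 0 where there is no reading.
- manip.calibration(name): a dict with "fovy" (degrees; the focal length in pixels is half the picture's height over the tangent of half this angle, whatever the lens; pixels are square), "cx", "cy" (the principal point, pixels), "rvec" (rotation vector, rad) and "tvec" (3), from world to camera coordinates, as OpenCV has them. Camera axes: x right, y down, z forward; pixel columns grow to the right and rows downward; lengths in mm; the calibration is good to about 2 mm. A picture is of the moment at which its call begins: read the wrist's pose just before it. calibration takes no time and is no camera call; for the wrist camera it gives the pose at the moment of the call.
- manip.close_job(): hands the job in; it is judged then, once.
The state is a dict: "clock": time; "qpos": joint angles; "qd": joint speeds; "joint_torque": joint torques, N m; "tcp_pos": TCP position; "orientation": TCP orientation; "ft_force": force on the tool from outside, world axes, zero at the start; "wrist_torque": the same for the moment, N m; "opening": opening from 0.0 (shut) to 1.0 (fully open); "gripper_force": force on a finger pad.
Only numpy, scipy, OpenCV 4.12 (cv2) and the standard library are available. Lean on these libraries where they do the work, as an engineer would, in place of code of your own. Each camera call takes 0.05 s, during which the arm holds its last target. There are 200 camera calls.

## Working session

There is one attempt and no reset: what is moved stays moved. The work goes in short steps, Python scripts to look and compute and a tool call to move; the robot and the scene stay as the last step left them, time stands still between calls to the robot, and variables do not carry over. Pictures are saved under pics/ and viewed, at most 10 in all, crops included, and the job is handed in when it is done.

Besides the shell and the picture viewer there is one more tool, called after ">>>" in YAML: its name, and indented under it one key for each argument. arm_command: Moves the arm, as the interface text tells. Its arguments: {"type":"object","properties":{"commands":{"type":"array","items":{"type":"array","items":{"type":"number"}}}},"required":["commands"]}

```bash
mkdir -p pics; cat > h.py <<'E'
import numpy as np,cv2
from plant import manip
from scipy.spatial.transform import Rotation as R
def cal(n):
    c=manip.calibration(n); f=240/np.tan(np.radians(c['fovy'])/2)
    return f,c['cx'],c['cy'],cv2.Rodrigues(np.array(c['rvec'],float))[0],np.array(c['tvec'],float).ravel()
def snap(n,name):
    k=cal(n); im,d=manip.snapshot(n); cv2.imwrite(f'pics/{name}.png',im); np.savez(f'pics/{name}.npz',im=im,d=d,f=k[0],cx=k[1],cy=k[2],R=k[3],t=k[4]); return im,d,k
def load(name):
    z=np.load(f'pics/{name}.npz'); return z['im'],z['d'],(float(z['f']),float(z['cx']),float(z['cy']),z['R'],z['t'])
def cloud(d,k):
    f,cx,cy,Rm,t=k; v,u=np.mgrid[:480,:640]; P=np.stack([(u-cx)/f*d,(v-cy)/f*d,d],-1)
    return (P-t)@Rm
def ray(u,v,z,k):
    f,cx,cy,Rm,t=k; r=Rm.T@np.array([(u-cx)/f,(v-cy)/f,1]); o=-Rm.T@t; return o+r*(z-o[2])/r[2]
E
python3 - <<'E'
from h import *
for n in('scene','top'):
    im,d,k=snap(n,n); print(n,k[0],-k[3].T@k[4])
s=manip.get_state();print({q:np.round(s[q],3) for q in s})
E
```

```text
scene 614.2995130838272 [-465.7457757  -731.24294697  883.18086486]
top 504.0878309245647 [ 382.31270982   34.72638022 1548.30515661]
{'clock': np.float64(0.1), 'qpos': array([ 1.627,  0.359,  0.011, -0.   , -1.224, -0.288]), 'qd': array([ 0.   ,  0.   ,  0.003,  0.   , -0.   , -0.001]), 'joint_torque': array([-2.0000e-03, -5.8416e+01,  2.9375e+01,  7.0160e+00,  1.0000e-02,
       -0.0000e+00]), 'tcp_pos': array([154.999, 656.528, 225.72 ]), 'orientation': array([ 0.993, -0.116, -0.   ,  0.001]), 'ft_force': array([-0.069, -0.236,  0.094]), 'wrist_torque': array([-0.039,  0.02 ,  0.03 ]), 'gripper_force': np.float64(0.0), 'opening': np.float64(0.998)}
```

View pics/top.png

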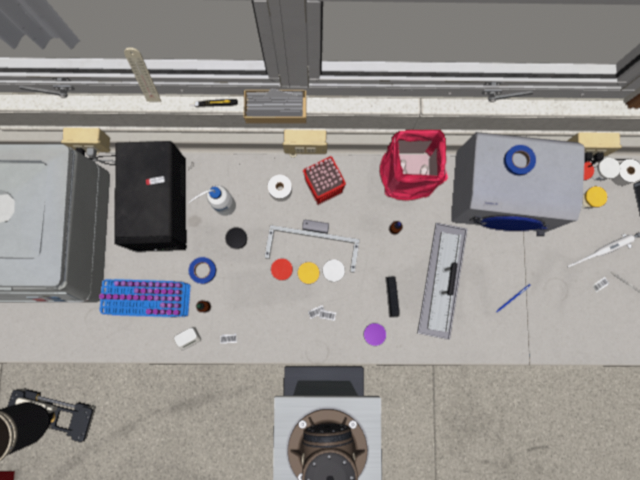

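View pics/scene.png

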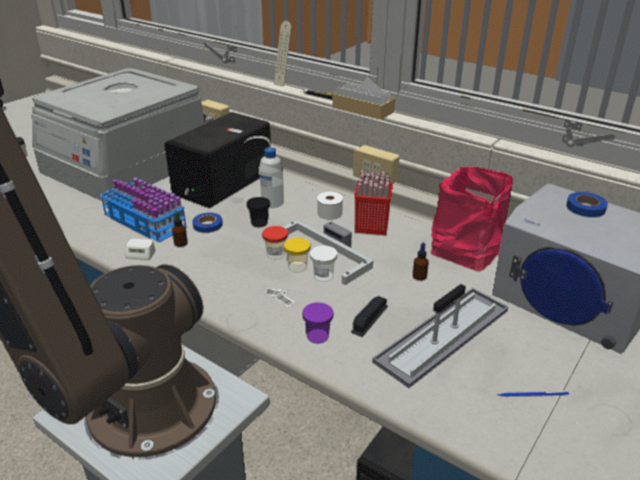

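The top view shows the cups at about (282,269), (308,272) and (334,270). The bay's arm ends are near (268,257) and (355,270), the handle is at (452,278), and the tray spans (449,225) to (435,338). The purple look-alike is at (375,334), and the stapler is at (392,297).

```bash
python3 - <<'E'
from h import *
im,d,k=load('top'); P=cloud(d,k); hsv=cv2.cvtColor(im,cv2.COLOR_BGR2HSV)
Z=P[...,2]
def box(n,u0,v0,u1,v1,lo,hi,extra=None):
    m=np.zeros(Z.shape,bool); m[v0:v1,u0:u1]=1; m&=(Z>lo)&(Z<hi)&(d>0)
    if extra is not None: m&=extra
    p=P[m]
    if len(p)<4: print(n,len(p));return
    r=cv2.minAreaRect(p[:,:2].astype(np.float32)); print(n,len(p),np.round(p.mean(0)),'rect',np.round(r[0]),np.round(r[1]),round(r[2],1))
print('bench',[np.round(P[v,u]) for u,v in((300,340),(520,330),(230,300))])
box('handle',440,255,470,305,85,130)
box('traywall',415,220,470,342,8,40)
box('bay',258,222,365,275,12,36,hsv[...,1]<60)
for n,u,v in(('red',282,269),('yel',308,272),('wht',334,270),('purple',375,334),('black',236,238)): box(n,u-14,v-14,u+14,v+14,56,90)
box('stapler',383,272,402,322,15,70)
box('bottleA',386,216,406,238,20,120); box('bottleB',194,298,212,316,20,120);box('tape',186,255,218,286,8,40);box('labels',268,174,293,199,30,80)
box('reader',300,215,330,236,38,80)
E
```

```text
bench [array([316.,  84.,  -3.]), array([ 348., -587.,   -4.]), array([436., 299.,  -2.])]
handle 223 [ 494. -350.  115.] rect [ 494. -352.] [18. 94.] 81.1
traywall 2164 [ 498. -350.   14.] rect [ 500. -348.] [164. 372.] 88.9
bay 699 [616.  48.  26.] rect [594.  51.] [279. 105.] 81.2
red 389 [524. 139.  70.] rect [524. 138.] [62. 63.] 3.2
yel 384 [514.  61.  70.] rect [514.  60.] [63. 63.] 45.1
wht 388 [521. -14.  70.] rect [521. -13.] [62. 65.] 1.0
purple 402 [ 336. -133.   70.] rect [ 336. -133.] [64. 62.] 45.2
black 395 [617. 276.  70.] rect [618. 277.] [66. 64.] 4.9
stapler 380 [ 447. -193.   37.] rect [ 448. -193.] [122.  29.] 4.3
bottleA 142 [ 654. -201.   58.] rect [ 657. -204.] [37. 37.] 17.6
bottleB 144 [415. 369.  61.] rect [415. 374.] [33. 36.] 2.5
tape 462 [524. 385.  20.] rect [528. 390.] [91. 94.] 5.9
labels 427 [777. 150.  52.] rect [779. 151.] [72. 71.] 27.1
reader 280 [656.  41.  52.] rect [657.  41.] [80. 32.] 81.7
```

The measurements agree with the given sizes: handle top about 115 mm, lids about 70 mm, bar about 26 mm. Next I move above the bay for a wrist look on the way to the tray.

>>> arm_command:
  commands:
    - [0.63,0.74,-0.12,0,0,0,87]
    - [0.63,0.74,-0.12,0,0,0,87]
    - [0.63,0.74,-0.12,0,0,0,87]
    - [0.63,0.74,-0.12,0,0,0,87]
    - [0.63,0.74,-0.12,0,0,0,87]
    - [0.63,0.74,-0.12,0,0,0,87]
    - [0.63,0.74,-0.12,0,0,0,87]
    - [0.63,0.74,-0.12,0,0,0,87]
    - [0.63,0.74,-0.12,0,0,0,87]
    - [0.63,0.74,-0.12,0,0,0,87]
    - [0.63,0.74,-0.12,0,0,0,87]
    - [0.63,0.74,-0.12,0,0,0,87]
    - [0.63,0.74,-0.12,0,0,0,87]
    - [0.63,0.74,-0.12,0,0,0,87]
    - [0.63,0.74,-0.12,0,0,0,87]
    - [0.63,0.74,-0.12,0,0,0,87]
    - [0,0,0,0,0,0,87]
    - [0,0,0,0,0,0,87]

```text
clock: 1.6
tcp_pos: [439.2, 101.3, 303.2]
orientation: [0.993, -0.118, -0.0, 0.0]
ft_force: [-0.2, 0.5, -0.4]
opening: 0.991
gripper_force: 0.0
```

```bash
cat >> h.py <<'E'
def st():
    s=manip.get_state(); r=R.from_quat(s['orientation']); M=r.as_matrix()
    yaw=np.degrees(np.arctan2(M[1,0],M[0,0])); tilt=np.degrees(np.arccos(-M[2,2]))
    print('t',round(float(s['clock']),2),'p',np.round(s['tcp_pos'],1),'yaw',round(yaw,2),'tilt',round(tilt,2),'q',np.round(s['qpos'],2),'F',np.round(s['ft_force'],1),'T',np.round(s['wrist_torque'],2),'op',round(float(s['opening'])*88,1),'gf',round(float(s['gripper_force']),1)); return s,M
def go(p,yaw=None):
    """remaining shift in units of 40 mm in tool axes, and turn in units of 6 deg (shift first, then turn)"""
    s,M=st(); dlt=M.T@(np.array(p,float)-s['tcp_pos'])/40; print('shift',np.round(dlt,3),'norm',round(np.linalg.norm(dlt),2),end=' ')
    if yaw is not None:
        y=np.radians(yaw);c,n=np.cos(y),np.sin(y);T=np.array([[c,n,0],[n,-c,0],[0,0,-1]])
        print('turn',np.round(np.degrees(R.from_matrix(M.T@T).as_rotvec())/6,3),end='')
    print()
E
python3 - <<'E'
from h import *
st(); im,d,k=snap('wrist','w1'); print('cam',-k[3].T@k[4])
P=cloud(d,k);Z=P[...,2]
m=(Z>20)&(Z<32)&(d>0);print(m.sum())
cv2.imwrite('pics/m1.png',np.uint8(m)*255)
E
```

```text
t 1.6 p [439.2 101.3 303.2] yaw -13.56 tilt 0.02 q [ 0.67 -0.07 -0.32 -0.   -1.31  0.67] F [-0.2  0.5 -0.4] T [0.05 0.07 0.03] op 87.2 gf 0.0
cam [510.00872757  84.12323375 461.29185252]
7968
```

View pics/w1.png

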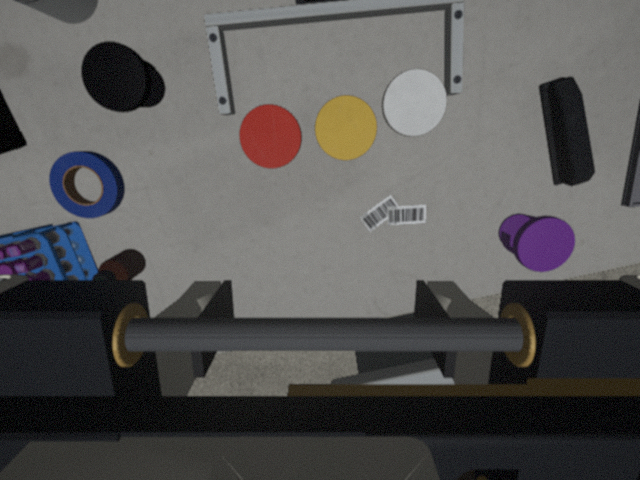

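The wrist view shows the left arm end at about (219..232, 113) and the right one at (450..463, 93.5). The lids are at (270,136), (346,127) and (415,102).

```bash
cat >> h.py <<'E'
def bayfit(name,zb=26):
    im,d,k=load(name);P=cloud(d,k);Z=P[...,2]
    g=cv2.cvtColor(im,cv2.COLOR_BGR2HSV)
    m=np.uint8((Z>16)&(Z<36)&(d>0)&(g[...,1]<50)&(g[...,2]>80)); m=cv2.morphologyEx(m,cv2.MORPH_OPEN,np.ones((3,3)))
    n,l,s,c=cv2.connectedComponentsWithStats(m); return m,l,s,c,P,k
E
python3 - <<'E'
from h import *
m,l,s,c,P,k=bayfit('w1')
for i in np.argsort(-s[1:,4])[:5]+1: print(i,s[i],np.round(P[l==i].mean(0)))
im,d,_=load('w1')
c_=[ray(u,v,26,k) for u,v in((219,114),(232,112),(450,94),(463,93))]
print(np.round(c_,1))
a=(c_[0]+c_[1])/2;b=(c_[2]+c_[3])/2;mid=(a+b)/2;w=a-b;print('mid',mid,'span',np.linalg.norm(w[:2]),'bay yaw',np.degrees(np.arctan2(-w[0],w[1])))
# top-face direct depth points at arm ends
for u,v in((226,108),(456,88),(226,60),(335,14)):print(np.round(P[v,u],1))
yw=np.arctan2(-w[0],w[1]);ex=np.array([np.cos(yw),np.sin(yw)]);ey=np.array([-ex[1],ex[0]])
hsv=cv2.cvtColor(im,cv2.COLOR_BGR2HSV);Z=P[...,2]
for n,u,v in(('r',270,136),('y',346,127),('w',415,102)):
    q=np.zeros(Z.shape,np.uint8);q[v-45:v+45,u-45:u+45]=1;q[(Z<60)|(Z>80)]=0
    (cu,cv),r=cv2.minEnclosingCircle(np.argwhere(q)[:,::-1].astype(np.float32));p=ray(cu,cv,69,k);rel=(p-mid)[:2]
    print(n,cu,cv,r*(k[4][2]*0+ (461-69))/k[0],np.round(p,1),'bay',np.round([rel@ex,rel@ey],1))
E
```

```text
1 [ 204    0  260  115 4900] [616.  57.  26.]
[[562.7 193.6  26. ]
 [561.3 178.5  26. ]
 [521.8 -66.   26. ]
 [519.4 -80.4  26. ]]
mid [541.27405953  56.42035697  26.        ] span 262.6095120495357 bay yaw -9.076217908509822
[566.9 183.7  26.6]
[526.4 -73.7  25.5]
[618.4 171.8   9.3]
[630.   41.8  24.5]
r 270.0 136.0 35.55982596566952 [524.2 137.8  69. ] bay [-29.7  77.6]
y 345.5 113.0 59.06721269723484 [527.8  56.   69. ] bay [-13.2  -2.6]
w 403.058837890625 110.94117736816406 52.48225224178573 [515.8  -2.   69. ] bay [-15.9 -61.7]
```

```bash
python3 -c "
from h import *
go([405,-337,290],-9)"
```

```text
t 1.65 p [438.7 102.4 303. ] yaw -13.45 tilt 0.03 q [ 0.67 -0.07 -0.32 -0.   -1.31  0.67] F [-0.1  1.2 -0.4] T [0.03 0.01 0.01] op 87.5 gf 0.0
shift [ 1.736 10.881  0.327] norm 11.02 turn [ 0.001  0.006 -0.741]
```

>>> arm_command:
  commands:
    - [0.14,0.91,0.03,0,0,0,87]
    - [0.14,0.91,0.03,0,0,0,87]
    - [0.14,0.91,0.03,0,0,0,87]
    - [0.14,0.91,0.03,0,0,0,87]
    - [0.14,0.91,0.03,0,0,0,87]
    - [0.14,0.91,0.03,0,0,0,87]
    - [0.14,0.91,0.03,0,0,0,87]
    - [0.14,0.91,0.03,0,0,0,87]
    - [0.14,0.91,0.03,0,0,0,87]
    - [0.14,0.91,0.03,0,0,0,87]
    - [0.14,0.91,0.03,0,0,0,87]
    - [0.14,0.91,0.03,0,0,0,87]
    - [0,0,0,0,0,-0.74,87]
    - [0,0,0,0,0,0,87]
    - [0,0,0,0,0,0,87]

```text
clock: 2.9
tcp_pos: [404.1, -336.1, 288.4]
orientation: [0.997, -0.078, -0.0, -0.0]
ft_force: [-0.1, 0.2, -0.1]
opening: 0.988
gripper_force: 0.0
```

```bash
python3 - <<'E'
from h import *
st(); im,d,k=snap('wrist','w2'); print('cam',-k[3].T@k[4])
P=cloud(d,k);Z=P[...,2];v,u=np.mgrid[:480,:640]
m=(Z>102)&(Z<130)&(d>0)&(v<275);m=cv2.morphologyEx(np.uint8(m),cv2.MORPH_OPEN,np.ones((3,3)))>0
p=P[m];r=cv2.minAreaRect(p[:,:2].astype(np.float32));print('handle',len(p),np.round(p.mean(0),1),r, np.median(p[:,2]))
q=np.argwhere(m)[:,::-1];print('pix',q.min(0),q.max(0))
E
```

```text
t 2.9 p [ 404.1 -336.1  288.4] yaw -8.9 tilt 0.07 q [-0.32  0.08 -0.21 -0.   -1.28  1.74] F [-0.1  0.2 -0.1] T [0.02 0.03 0.02] op 86.9 gf 0.0
cam [ 476.25216983 -347.52841829  446.40546404]
handle 2053 [ 496.8 -354.5  115.4] ((494.6868591308594, -354.48236083984375), (15.47318172454834, 95.11378479003906), 80.84632110595703) 115.5479050491649
pix [319  54] [337 169]
```

View pics/w2.png

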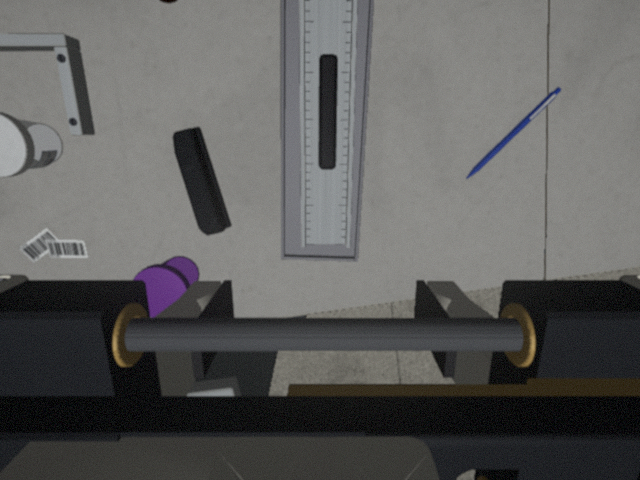

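The handle is at pixel (328,112), which gives world (495,-354.5) with its top at 115 and its axis at -9°. Both fit the ruler, so I go for the grasp.

```bash
python3 -c "
from h import *
go([495,-354.5,150],-9.1)"
```

```text
t 2.95 p [ 404.3 -335.8  288.7] yaw -8.86 tilt 0.03 q [-0.32  0.08 -0.21 -0.   -1.28  1.74] F [0.3 1.1 0.8] T [-0.01 -0.03  0.01] op 87.1 gf 0.0
shift [2.314 0.113 3.468] norm 4.17 turn [-0.003  0.003  0.039]
```

>>> arm_command:
  commands:
    - [0.46,0.02,0.69,0,0,0.04,87]
    - [0.46,0.02,0.69,0,0,0,87]
    - [0.46,0.02,0.69,0,0,0,87]
    - [0.46,0.02,0.69,0,0,0,87]
    - [0.46,0.02,0.69,0,0,0,87]
    - [0,0,0.6,0,0,0,87]
    - [0,0,0.6,0,0,0,87]
    - [0,0,0.43,0,0,0,87]
    - [0,0,0,0,0,0,87]
    - [0,0,0,0,0,0,87]

```text
clock: 3.78
tcp_pos: [494.3, -354.0, 85.7]
orientation: [0.997, -0.078, -0.001, -0.0]
ft_force: [0.4, -0.3, 2.4]
opening: 0.992
gripper_force: 0.0
```

```bash
python3 -c "
from h import *
go([495,-354.5,85],-9.1)"
```

```text
t 3.78 p [ 494.3 -354.    85.7] yaw -9.0 tilt 0.08 q [-0.3   0.37 -0.32  0.   -0.88  1.71] F [ 0.4 -0.3  2.4] T [-0.01 -0.06 -0.01] op 87.3 gf 0.0
shift [0.018 0.009 0.017] norm 0.03 turn [-0.001  0.014  0.016]
```

Positioned. I close the fingers and lift slowly.

>>> arm_command:
  commands:
    - [0,0,0,0,0,0,60]
    - [0,0,0,0,0,0,40]
    - [0,0,0,0,0,0,30]
    - [0,0,0,0,0,0,22]
    - [0,0,0,0,0,0,12]
    - [0,0,0,0,0,0,6]
    - [0,0,0,0,0,0,6]
    - [0,0,0,0,0,0,6]
    - [0,0,0,0,0,0,6]

```text
clock: 4.53
tcp_pos: [493.9, -355.7, 85.8]
orientation: [0.997, -0.079, -0.0, -0.0]
ft_force: [0.6, 0.0, -0.5]
opening: 0.371
gripper_force: 0.0
```

```bash
python3 -c "
from h import *
st()"
```

```text
t 4.53 p [ 493.9 -355.7   85.8] yaw -9.09 tilt 0.0 q [-0.3   0.37 -0.32  0.   -0.88  1.72] F [ 0.6  0.  -0.5] T [-0.04  0.    0.04] op 32.7 gf 0.0
```

>>> arm_command:
  commands:
    - [0,0,0,0,0,0,6]
    - [0,0,0,0,0,0,6]
    - [0,0,0,0,0,0,6]
    - [0,0,0,0,0,0,6]
    - [0,0,0,0,0,0,6]
    - [0,0,0,0,0,0,6]
    - [0,0,0,0,0,0,6]

```text
clock: 5.12
tcp_pos: [493.8, -355.5, 85.5]
orientation: [0.997, -0.079, -0.0, -0.0]
ft_force: [-1.0, 0.9, -2.7]
opening: 0.18
gripper_force: 30.0
```

```bash
python3 -c "
from h import *
st()"
```

```text
t 5.12 p [ 493.8 -355.5   85.5] yaw -9.08 tilt 0.03 q [-0.3   0.37 -0.32 -0.   -0.88  1.72] F [-1.   0.9 -2.7] T [ 0.   -0.03  0.02] op 15.8 gf 30.0
```

```bash
python3 -c "
from h import *
im,d,k=load('w1')
for u,v in((380,213),(408,215),(395,197),(370,228),(427,207)):print(np.round(ray(u,v,0,k)))
go([493.8,-355.5,220]);go([440,-60,220]);go([424.8,75,220],-99.1)"
```

```text
[400.  34.   0.]
[389.  -1.   0.]
[416.  11.   0.]
[383.  51.   0.]
[393. -27.   0.]
t 5.12 p [ 493.8 -355.5   85.5] yaw -9.08 tilt 0.03 q [-0.3   0.37 -0.32 -0.   -0.88  1.72] F [-1.   0.9 -2.7] T [ 0.   -0.03  0.02] op 15.8 gf 30.0
shift [-1.000e-03 -0.000e+00 -3.363e+00] norm 3.36 
t 5.12 p [ 493.8 -355.5   85.5] yaw -9.08 tilt 0.03 q [-0.3   0.37 -0.32 -0.   -0.88  1.72] F [-1.   0.9 -2.7] T [ 0.   -0.03  0.02] op 15.8 gf 30.0
shift [-2.495 -7.083 -3.36 ] norm 8.23 
t 5.12 p [ 493.8 -355.5   85.5] yaw -9.08 tilt 0.03 q [-0.3   0.37 -0.32 -0.   -0.88  1.72] F [-1.   0.9 -2.7] T [ 0.   -0.03  0.02] op 15.8 gf 30.0
shift [ -3.403 -10.355  -3.359] norm 11.41 turn [3.0000e-03 5.0000e-03 1.5003e+01]
```

>>> arm_command:
  commands:
    - [0,0,-0.2,0,0,0,6]
    - [0,0,-0.3,0,0,0,6]
    - [0,0,-0.4,0,0,0,6]
    - [0,0,-0.5,0,0,0,6]
    - [0,0,-0.5,0,0,0,6]
    - [0,0,-0.5,0,0,0,6]
    - [0,0,-0.5,0,0,0,6]
    - [0,0,-0.4,0,0,0,6]
    - [0,0,0,0,0,0,6]

```text
clock: 5.87
tcp_pos: [495.5, -356.6, 222.4]
orientation: [0.997, -0.079, 0.003, 0.001]
ft_force: [1.0, 0.3, -1.8]
opening: 0.18
gripper_force: 30.0
```

```bash
python3 - <<'E'
from h import *
go([425,60,225],-99.1)
im,d,k=snap('wrist','w3')
E
```

```text
t 5.87 p [ 495.5 -356.6  222.4] yaw -9.05 tilt 0.37 q [-0.3   0.25 -0.15  0.   -1.16  1.72] F [ 1.   0.3 -1.8] T [-0.02 -0.09 -0.  ] op 15.9 gf 30.0
shift [ -3.379 -10.008  -0.108] norm 10.56 turn [-0.029 -0.062 15.008]
```

View pics/w3.png

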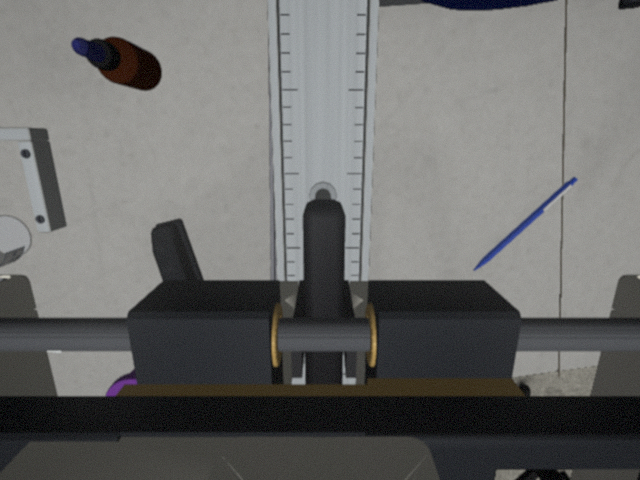

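>>> arm_command:
  commands:
    - [-0.1,-0.3,0,0,0,0,6]
    - [-0.2,-0.6,0,0,0,0,6]
    - [-0.22,-0.75,0,0,0,0,6]
    - [-0.22,-0.75,0,0,0,0,6]
    - [-0.22,-0.75,0,0,0,0,6]
    - [-0.22,-0.75,0,0,0,0,6]
    - [-0.22,-0.75,0,0,0,0,6]
    - [-0.22,-0.75,0,0,0,0,6]
    - [-0.22,-0.75,0,0,0,0,6]
    - [-0.22,-0.75,0,0,0,0,6]
    - [-0.22,-0.75,0,0,0,0,6]
    - [-0.22,-0.75,0,0,0,0,6]
    - [-0.22,-0.75,0,0,0,0,6]
    - [-0.22,-0.69,0,0,0,0,6]
    - [-0.2,-0.3,0,0,0,0,6]
    - [0,0,0,0,0,0,6]

```text
clock: 7.25
tcp_pos: [432.2, 66.8, 216.6]
orientation: [0.997, -0.078, -0.001, 0.0]
ft_force: [-0.2, -1.0, -3.8]
opening: 0.179
gripper_force: 30.0
```

>>> arm_command:
  commands:
    - [0,0,0,0,0,0.3,6]
    - [0,0,0,0,0,0.6,6]
    - [0,0,0,0,0,0.9,6]
    - [0,0,0,0,0,0.9,6]
    - [0,0,0,0,0,0.9,6]
    - [0,0,0,0,0,0.9,6]
    - [0,0,0,0,0,0.9,6]
    - [0,0,0,0,0,0.9,6]
    - [0,0,0,0,0,0.9,6]
    - [0,0,0,0,0,0.9,6]
    - [0,0,0,0,0,0.9,6]
    - [0,0,0,0,0,0.9,6]
    - [0,0,0,0,0,0.9,6]
    - [0,0,0,0,0,0.9,6]
    - [0,0,0,0,0,0.9,6]
    - [0,0,0,0,0,0.9,6]
    - [0,0,0,0,0,0.9,6]
    - [0,0,0,0,0,0.6,6]
    - [0,0,0,0,0,0,6]
    - [0,0,0,0,0,0,6]

```text
clock: 8.92
tcp_pos: [433.3, 64.3, 217.0]
orientation: [-0.65, 0.76, 0.0, -0.001]
ft_force: [0.1, 0.4, -3.6]
opening: 0.179
gripper_force: 30.0
```

```bash
python3 - <<'E'
from h import *
go([437.5,73,150],-99.1)
im,d,k=snap('top','t2'); P=cloud(d,k);Z=P[...,2]
x,y=P[...,0],P[...,1]
m=(x>270)&(x<600)&(y>-110)&(y<260)&(Z>125)&(Z<170)&(d>0)
p=P[m];print(len(p),cv2.minAreaRect(p[:,:2].astype(np.float32)),np.round(np.percentile(p[:,2],[5,50,95])))
# tray, now empty
hsv=cv2.cvtColor(im,cv2.COLOR_BGR2HSV)
cv2.imwrite('pics/t2c.png',cv2.resize(im[200:360,220:480],None,fx=3,fy=3))
E
```

```text
t 8.92 p [433.3  64.3 217. ] yaw -98.97 tilt 0.08 q [ 0.6  -0.04 -0.49 -0.   -1.11 -0.76] F [ 0.1  0.4 -3.6] T [ 0.1  -0.04  0.03] op 15.7 gf 30.0
shift [-0.233 -0.072  1.675] norm 1.69 turn [ 0.012 -0.007  0.021]
890 ((432.60870361328125, 63.04376983642578), (299.9763488769531, 59.992305755615234), 80.8224868774414) [137. 143. 159.]
```

View pics/t2c.png

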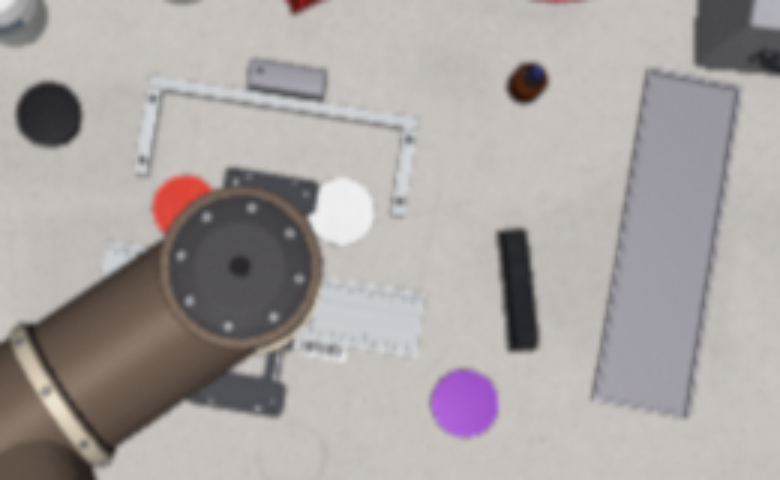

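The crop shows the ruler held level in front of the cups, with the empty tray at right. Measured ruler centre is (432.6,63.0) at yaw -9.2°, which matches the TCP. I lower it to just above the bench.

>>> arm_command:
  commands:
    - [-0.23,0,0.2,0,0,0,6]
    - [0,0,0.4,0,0,0,6]
    - [0,0,0.5,0,0,0,6]
    - [0,0,0.5,0,0,0,6]
    - [0,0,0.5,0,0,0,6]
    - [0,0,0.5,0,0,0,6]
    - [0,0,0.4,0,0,0,6]
    - [0,0,0.2,0,0,0,6]
    - [0,0,0.1,0,0,0.02,6]
    - [0,0,0,0,0,0,6]
    - [0,0,0,0,0,0,6]

```text
clock: 9.88
tcp_pos: [435.9, 74.1, 86.2]
orientation: [-0.648, 0.761, -0.0, 0.0]
ft_force: [0.3, 0.1, -2.0]
opening: 0.181
gripper_force: 30.0
```

```bash
python3 - <<'E'
from h import *
go([511.7,61.1,83],-99.1)
im,d,k=load('t2');c=[ray(220+u/3,200+v/3,14,k) for u,v in((648,70),(740,88),(688,416),(592,400))]
print(np.round(c),np.round(np.mean(c,0),1)); r=cv2.minAreaRect(np.array(c)[:,:2].astype(np.float32));print(r)
E
```

```text
t 9.88 p [435.9  74.1  86.2] yaw -99.17 tilt 0.03 q [ 0.62  0.12 -0.67  0.   -0.77 -0.78] F [ 0.3  0.1 -2. ] T [ 0.14 -0.06 -0.02] op 15.9 gf 30.0
shift [ 0.02  -1.923  0.082] norm 1.93 turn [-0.005  0.002 -0.011]
[[ 675. -334.   14.]
 [ 657. -429.   14.]
 [ 322. -365.   14.]
 [ 338. -269.   14.]] [ 497.9 -349.4   14. ]
((497.1129455566406, -349.4190368652344), (97.3401107788086, 343.22808837890625), 79.06179809570312)
```

>>> arm_command:
  commands:
    - [0,-0.1,0.06,0,0,0,6]
    - [0,-0.1,0,0,0,0,6]
    - [0,-0.1,0,0,0,0,6]
    - [0,-0.06,0,0,0,0,6]
    - [0,-0.06,0,0,0,0,6]
    - [0,-0.06,0,0,0,0,6]
    - [0,-0.06,0,0,0,0,6]
    - [0,-0.06,0,0,0,0,6]
    - [0,-0.06,0,0,0,0,6]
    - [0,-0.06,0,0,0,0,6]
    - [0,-0.06,0,0,0,0,6]
    - [0,-0.06,0,0,0,0,6]
    - [0,-0.06,0,0,0,0,6]
    - [0,-0.06,0,0,0,0,6]
    - [0,-0.06,0,0,0,0,6]
    - [0,-0.06,0,0,0,0,6]
    - [0,-0.06,0,0,0,0,6]
    - [0,-0.06,0,0,0,0,6]
    - [0,-0.06,0,0,0,0,6]
    - [0,-0.06,0,0,0,0,6]

```text
clock: 11.55
tcp_pos: [487.7, 65.3, 83.3]
orientation: [-0.648, 0.762, 0.0, -0.0]
ft_force: [0.3, -0.7, -3.1]
opening: 0.187
gripper_force: 30.0
```

```bash
python3 -c "
from h import *
go([511.7,61.1,83],-99.1)"
```

```text
t 11.55 p [487.7  65.3  83.3] yaw -99.2 tilt 0.01 q [ 0.53  0.21 -0.57 -0.   -0.79 -0.69] F [ 0.3 -0.7 -3.1] T [ 0.02 -0.02 -0.06] op 16.4 gf 30.0
shift [ 0.009 -0.609  0.008] norm 0.61 turn [ 0.001 -0.001 -0.017]
```

>>> arm_command:
  commands:
    - [0,-0.04,0,0,0,0,6]
    - [0,-0.04,0,0,0,0,6]
    - [0,-0.04,0,0,0,0,6]
    - [0,-0.04,0,0,0,0,6]
    - [0,-0.04,0,0,0,0,6]
    - [0,-0.04,0,0,0,0,6]
    - [0,-0.04,0,0,0,0,6]
    - [0,-0.04,0,0,0,0,6]
    - [0,-0.04,0,0,0,0,6]
    - [0,-0.03,0,0,0,0,6]
    - [0,-0.03,0,0,0,0,6]
    - [0,-0.02,0,0,0,0,6]

```text
clock: 12.55
tcp_pos: [505.1, 62.6, 83.4]
orientation: [-0.648, 0.762, -0.0, 0.0]
ft_force: [-1.2, 0.5, -2.6]
opening: 0.179
gripper_force: 30.0
```

```bash
python3 - <<'E'
from h import *
go([511.7,61.1,83],-99.1)
im,d,k=snap('scene','s2');cv2.imwrite('pics/s2c.png',cv2.resize(im[170:330,210:410],None,fx=3.5,fy=3.5,interpolation=cv2.INTER_CUBIC))
E
```

```text
t 12.55 p [505.1  62.6  83.4] yaw -99.2 tilt 0.0 q [ 0.51  0.23 -0.54  0.   -0.8  -0.67] F [-1.2  0.5 -2.6] T [0.2  0.59 0.03] op 15.7 gf 30.0
shift [ 0.01  -0.169  0.009] norm 0.17 turn [-0.     0.    -0.017]
```

View pics/s2c.png

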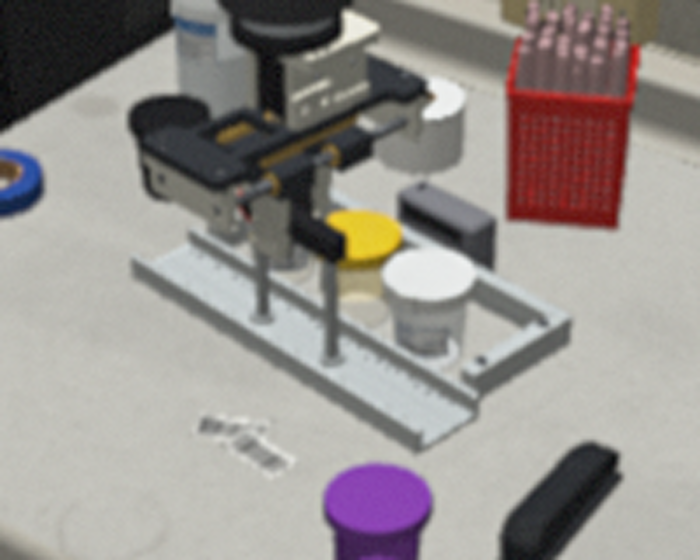

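The crop shows the cups upright against the ruler, which is a few mm short of the right arm end at (475,370). I creep in from here.

>>> arm_command:
  commands:
    - [0,-0.02,0,0,0,0,6]
    - [0,-0.02,0,0,0,0,6]
    - [0,-0.02,0,0,0,0,6]
    - [0,-0.02,0,0,0,0,6]
    - [0,-0.02,0,0,0,0,6]
    - [0,-0.01,0,0,0,0,6]
    - [0,0,0,0,0,0,6]

```text
clock: 13.18
tcp_pos: [509.4, 61.9, 83.4]
orientation: [-0.648, 0.762, -0.0, 0.0]
ft_force: [-0.2, -0.5, -2.2]
opening: 0.183
gripper_force: 30.0
```

```bash
python3 -c "
from h import *
go([511.7,61.1,83],-99.1)"
```

```text
t 13.18 p [509.4  61.9  83.4] yaw -99.21 tilt 0.01 q [ 0.5   0.24 -0.53  0.   -0.8  -0.66] F [-0.2 -0.5 -2.2] T [0.04 0.27 0.03] op 16.1 gf 30.0
shift [ 0.01  -0.06   0.009] norm 0.06 turn [-0.001  0.001 -0.018]
```

>>> arm_command:
  commands:
    - [0,-0.02,0,0,0,0,6]
    - [0,-0.02,0,0,0,0,6]
    - [0,-0.02,0,0,0,0,6]
    - [0,0,0,0,0,0,6]

```text
clock: 13.52
tcp_pos: [511.9, 61.5, 83.4]
orientation: [-0.648, 0.762, -0.0, 0.0]
ft_force: [-0.7, 0.3, -3.6]
opening: 0.182
gripper_force: 30.0
```

```bash
python3 -c "
from h import *
go([511.7,61.1,83],-99.1)"
```

```text
t 13.52 p [511.9  61.5  83.4] yaw -99.2 tilt 0.02 q [ 0.5   0.24 -0.52  0.   -0.8  -0.66] F [-0.7  0.3 -3.6] T [ 0.08  0.17 -0.  ] op 16.0 gf 30.0
shift [0.012 0.004 0.009] norm 0.02 turn [-0.003  0.001 -0.017]
```

No contact yet, so I keep creeping in and watch the force and moment.

>>> arm_command:
  commands:
    - [0,-0.02,0,0,0,0,6]
    - [0,-0.02,0,0,0,0,6]
    - [0,0,0,0,0,0,6]

```text
clock: 13.77
tcp_pos: [512.9, 61.1, 83.3]
orientation: [-0.648, 0.761, 0.0, -0.0]
ft_force: [-3.7, 0.3, -1.2]
opening: 0.182
gripper_force: 30.0
```

```bash
python3 -c "
from h import *
st()"
```

```text
t 13.77 p [512.9  61.1  83.3] yaw -99.19 tilt 0.04 q [ 0.5   0.24 -0.52 -0.   -0.81 -0.66] F [-3.7  0.3 -1.2] T [0.13 1.1  0.25] op 16.0 gf 30.0
```

>>> arm_command:
  commands:
    - [0,-0.02,0,0,0,0,6]
    - [0,-0.02,0,0,0,0,6]
    - [0,0,0,0,0,0,6]

```text
clock: 14.02
tcp_pos: [513.9, 60.7, 83.1]
orientation: [-0.648, 0.762, 0.0, -0.001]
ft_force: [-5.1, 0.9, 1.6]
opening: 0.183
gripper_force: 30.1
```

```bash
python3 -c "
from h import *
st()"
```

```text
t 14.02 p [513.9  60.7  83.1] yaw -99.2 tilt 0.11 q [ 0.5   0.25 -0.52 -0.   -0.81 -0.66] F [-5.1  0.9  1.6] T [0.51 2.31 0.35] op 16.1 gf 30.1
```

Contact on both arm ends, with the moment slightly heavier on the left. I add a small yaw to even it out, then look.

>>> arm_command:
  commands:
    - [0,-0.01,0,0,0,-0.04,6]
    - [0,0,0,0,0,0,6]

```text
clock: 14.18
tcp_pos: [514.0, 60.7, 83.1]
orientation: [-0.65, 0.76, 0.001, -0.001]
ft_force: [-5.8, 1.2, 1.8]
opening: 0.18
gripper_force: 30.0
```

```bash
python3 - <<'E'
from h import *
st()
im,d,k=snap('wrist','w4');P=cloud(d,k)
cv2.imwrite('pics/w4c.png',cv2.resize(im[:300],None,fx=1.25,fy=1.25))
E
```

```text
t 14.18 p [514.   60.7  83.1] yaw -98.97 tilt 0.13 q [ 0.5   0.25 -0.52 -0.   -0.81 -0.65] F [-5.8  1.2  1.8] T [0.78 2.79 0.16] op 15.8 gf 30.0
```

View pics/w4c.png

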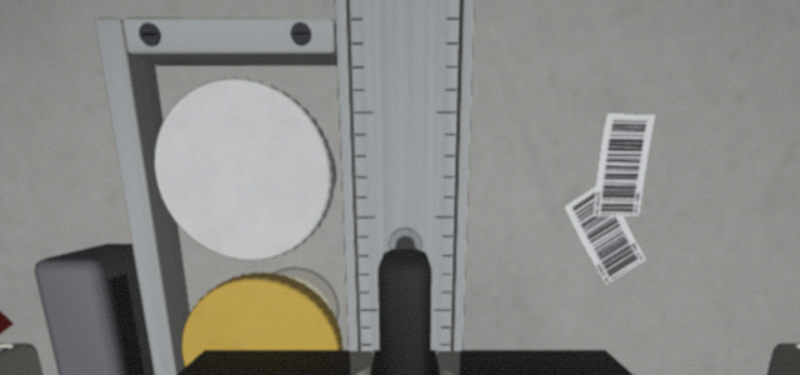

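The crop shows the right arm end (335,35) touching the ruler edge and the cups upright against the edge. The moment is nearly even, so I back straight off and then lift.

>>> arm_command:
  commands:
    - [0,0.03,0,0,0,0,6]
    - [0,0.05,0,0,0,0,6]
    - [0,0.1,0,0,0,0,6]
    - [0,0.25,0,0,0,0,6]
    - [0,0.35,0,0,0,0,6]
    - [0,0.4,0,0,0,0,6]
    - [0,0.35,0,0,0,0,6]
    - [0,0.2,-0.2,0,0,0,6]
    - [0,0.1,-0.4,0,0,0,6]
    - [0,0,-0.6,0,0,0,6]
    - [0,0,-0.6,0,0,0,6]
    - [0,0,-0.6,0,0,0,6]
    - [0,0,-0.5,0,0,0,6]
    - [0,0,-0.3,0,0,0,6]
    - [0,0,-0.2,0,0,0,6]
    - [0,0,0,0,0,0,6]

```text
clock: 15.57
tcp_pos: [443.6, 72.8, 221.5]
orientation: [-0.65, 0.76, -0.0, 0.002]
ft_force: [-0.4, 1.1, -3.0]
opening: 0.178
gripper_force: 30.0
```

```bash
python3 - <<'E'
from h import *
go([438,66,217],-9.8)
im,d,k=snap('wrist','w5');P=cloud(d,k);Z=P[...,2];hsv=cv2.cvtColor(im,cv2.COLOR_BGR2HSV)
im,d,k=snap('top','t5');cv2.imwrite('pics/t5c.png',cv2.resize(im[200:360,220:480],None,fx=3,fy=3))
P=cloud(d,k);Z=P[...,2];hsv=cv2.cvtColor(im,cv2.COLOR_BGR2HSV)
mid=np.array([542.5,56.4]);yw=np.radians(-9.1);ex=np.array([np.cos(yw),np.sin(yw)]);ey=np.array([-ex[1],ex[0]])
B=np.stack([(P[...,:2]-mid)@ex,(P[...,:2]-mid)@ey],-1)
for n,y0,y1 in(('w',-115,-38),('y',-38,37),('r',37,120)):
    m=(B[...,1]>y0)&(B[...,1]<y1)&(B[...,0]>-20)&(B[...,0]<85)&(Z>58)&(Z<78)&(d>0)
    b=B[m];print(n,m.sum(),np.round(b.min(0)),np.round(b.max(0)),np.round(np.median(Z[m])) if m.any() else '')
E
```

```text
t 15.57 p [443.6  72.8 221.5] yaw -98.94 tilt 0.23 q [ 0.6  -0.02 -0.47  0.   -1.12 -0.76] F [-0.4  1.1 -3. ] T [ 0.19 -0.01  0.03] op 15.7 gf 30.0
shift [0.19  0.113 0.112] norm 0.25 turn [-4.2000e-02 -7.0000e-03 -1.4856e+01]
w 383 [  -3. -104.] [ 62. -41.] 70.0
y 213 [ 26. -33.] [62. 31.] 70.0
r 342 [-2. 48.] [ 62. 112.] 70.0
```

View pics/t5c.png

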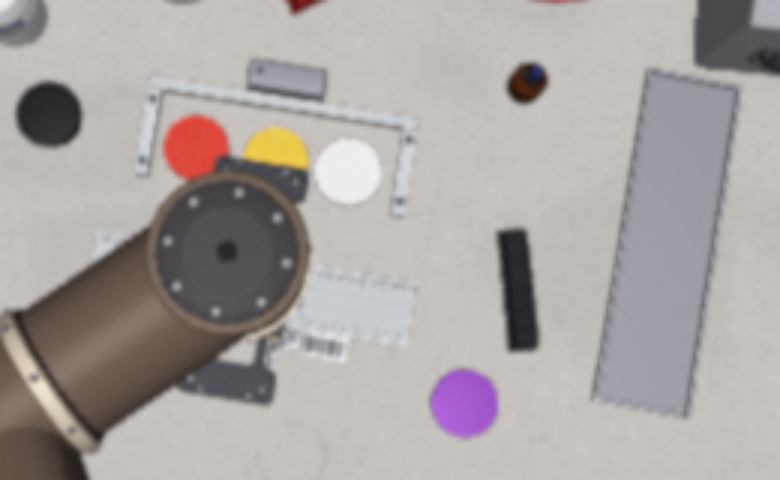

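The crop and measurement show all three cups level in the mouth: lids span x -3 to 62, so the bodies start at about 0. Now I take the ruler back to its tray.

>>> arm_command:
  commands:
    - [0,0,0,0,0,-0.3,6]
    - [0,0,0,0,0,-0.6,6]
    - [0,0,0,0,0,-0.9,6]
    - [0,0,0,0,0,-0.9,6]
    - [0,0,0,0,0,-0.9,6]
    - [0,0,0,0,0,-0.9,6]
    - [0,0,0,0,0,-0.9,6]
    - [0,0,0,0,0,-0.9,6]
    - [0,0,0,0,0,-0.9,6]
    - [0,0,0,0,0,-0.9,6]
    - [0,0,0,0,0,-0.9,6]
    - [0,0,0,0,0,-0.9,6]
    - [0,0,0,0,0,-0.9,6]
    - [0,0,0,0,0,-0.9,6]
    - [0,0,0,0,0,-0.9,6]
    - [0,0,0,0,0,-0.9,6]
    - [0,0,0,0,0,-0.9,6]
    - [0,0,0,0,0,-0.45,6]
    - [0,0,0,0,0,0,6]

```text
clock: 17.25
tcp_pos: [442.2, 72.0, 218.0]
orientation: [0.996, -0.085, -0.001, 0.001]
ft_force: [0.9, -0.1, -2.3]
opening: 0.184
gripper_force: 30.0
```

```bash
python3 -c "
from h import *
go([496,-352.5,220],-9.8)"
```

```text
t 17.25 p [442.2  72.  218. ] yaw -9.75 tilt 0.14 q [ 0.6  -0.02 -0.47 -0.   -1.12  0.8 ] F [ 0.9 -0.1 -2.3] T [-0.04  0.01 -0.01] op 16.2 gf 30.0
shift [ 3.123 10.232 -0.04 ] norm 10.7 turn [0.014 0.019 0.009]
```

>>> arm_command:
  commands:
    - [0.1,0.3,0,0,0,0,6]
    - [0.2,0.6,0,0,0,0,6]
    - [0.22,0.74,0,0,0,0,6]
    - [0.22,0.74,0,0,0,0,6]
    - [0.22,0.74,0,0,0,0,6]
    - [0.22,0.74,0,0,0,0,6]
    - [0.22,0.74,0,0,0,0,6]
    - [0.22,0.74,0,0,0,0,6]
    - [0.22,0.74,0,0,0,0,6]
    - [0.22,0.74,0,0,0,0,6]
    - [0.22,0.74,0,0,0,0,6]
    - [0.22,0.74,0,0,0,0,6]
    - [0.22,0.74,0,0,0,0,6]
    - [0.22,0.74,0,0,0,0,6]
    - [0.2,0.4,0,0,0,0,6]
    - [0,0.1,0,0,0,0,6]
    - [0,0,0,0,0,0,6]
    - [0,0,0,0,0,0,6]

```text
clock: 18.75
tcp_pos: [495.6, -353.9, 218.2]
orientation: [0.996, -0.087, -0.001, -0.0]
ft_force: [0.0, -0.3, -3.2]
opening: 0.18
gripper_force: 30.0
```

```bash
python3 -c "
from h import *
go([496,-352.5,87],-9.8)
im,d,k=snap('wrist','w6')
# edges of ruler and tray along one row well ahead of the handle
P=cloud(d,k); row=40
print([(u,int(P[row,u,2]),im[row,u].tolist()) for u in range(230,430,6)])"
```

```text
t 18.75 p [ 495.6 -353.9  218.2] yaw -9.96 tilt 0.12 q [-0.3   0.26 -0.15 -0.   -1.16  1.7 ] F [ 0.  -0.3 -3.2] T [ 0.03 -0.03  0.05] op 15.8 gf 30.0
shift [ 0.012 -0.035  3.28 ] norm 3.28 turn [-0.006  0.019 -0.027]
[(230, 0, [147, 150, 152]), (236, 0, [142, 145, 145]), (242, -1, [147, 151, 150]), (248, 0, [149, 151, 151]), (254, 0, [148, 149, 149]), (260, -2, [143, 149, 150]), (266, 1, [148, 153, 152]), (272, 155, [165, 163, 158]), (278, 152, [65, 68, 63]), (284, 140, [167, 163, 159]), (290, 139, [161, 158, 151]), (296, 141, [161, 160, 155]), (302, 142, [164, 161, 159]), (308, 139, [159, 158, 151]), (314, 142, [157, 158, 150]), (320, 141, [163, 160, 155]), (326, 141, [156, 156, 149]), (332, 142, [163, 164, 158]), (338, 139, [160, 159, 154]), (344, 142, [163, 162, 155]), (350, 141, [157, 155, 150]), (356, 140, [160, 155, 151]), (362, 142, [165, 163, 158]), (368, 154, [92, 92, 93]), (374, 376, [165, 161, 154]), (380, 0, [147, 151, 152]), (386, 0, [147, 148, 149]), (392, -1, [144, 149, 150]), (398, 0, [147, 153, 150]), (404, 0, [149, 153, 154]), (410, 1, [144, 148, 148]), (416, 0, [142, 147, 145]), (422, -1, [144, 147, 148]), (428, 0, [145, 149, 150])]
```

>>> arm_command:
  commands:
    - [0,0,0.2,0,0,0,6]
    - [0,-0.03,0.4,0,0,0,6]
    - [0,0,0.5,0,0,0,6]
    - [0,0,0.5,0,0,0,6]
    - [0,0,0.5,0,0,0,6]
    - [0,0,0.4,0,0,0,6]
    - [0,0,0.3,0,0,0,6]
    - [0,0,0.2,0,0,0,6]
    - [0,0,0.1,0,0,0,6]
    - [0,0,0.1,0,0,0,6]
    - [0,0,0,0,0,0,6]
    - [0,0,0,0,0,0,6]

```text
clock: 19.8
tcp_pos: [496.8, -353.1, 91.9]
orientation: [0.996, -0.086, 0.0, 0.0]
ft_force: [-0.2, 0.2, -3.3]
opening: 0.179
gripper_force: 30.0
```

```bash
python3 -c "
from h import *
go([496,-352.5,85.5],-9.8)"
```

```text
t 19.8 p [ 496.8 -353.1   91.9] yaw -9.85 tilt 0.05 q [-0.3   0.37 -0.31  0.   -0.89  1.7 ] F [-0.2  0.2 -3.3] T [-0.01  0.02 -0.02] op 15.7 gf 30.0
shift [-0.022 -0.012  0.16 ] norm 0.16 turn [ 0.002 -0.008 -0.008]
```

Clear of the tray walls, no contact force. I set it down and open the jaw.

>>> arm_command:
  commands:
    - [0,0,0.04,0,0,0,6]
    - [0,0,0.04,0,0,0,6]
    - [0,0,0.04,0,0,0,6]
    - [0,0,0.03,0,0,0,6]
    - [0,0,0,0,0,0,6]
    - [0,0,0,0,0,0,6]

```text
clock: 20.3
tcp_pos: [496.4, -353.2, 85.4]
orientation: [0.996, -0.086, 0.0, 0.0]
ft_force: [0.1, 0.5, -2.2]
opening: 0.182
gripper_force: 30.0
```

```bash
python3 -c "
from h import *
go([496,-352.5,85.5],-9.8)"
```

```text
t 20.3 p [ 496.4 -353.2   85.4] yaw -9.87 tilt 0.0 q [-0.3   0.38 -0.31  0.   -0.88  1.7 ] F [ 0.1  0.5 -2.2] T [ 0.04  0.06 -0.04] op 16.0 gf 30.0
shift [-0.013 -0.015 -0.002] norm 0.02 turn [ 0.    -0.001 -0.011]
```

>>> arm_command:
  commands:
    - [0,0,0,0,0,0,17]
    - [0,0,0,0,0,0,20]
    - [0,0,0,0,0,0,24]
    - [0,0,0,0,0,0,30]
    - [0,0,0,0,0,0,40]
    - [0,0,0,0,0,0,55]
    - [0,0,0,0,0,0,70]
    - [0,0,0,0,0,0,80]
    - [0,0,0,0,0,0,87]
    - [0,0,0,0,0,0,87]
    - [0,0,0,0,0,0,87]

```text
clock: 21.22
tcp_pos: [496.4, -353.1, 85.4]
orientation: [0.996, -0.086, -0.0, 0.0]
ft_force: [0.2, 0.1, 0.1]
opening: 0.809
gripper_force: 0.0
```

The jaw is open to 71 mm. I rise straight up, then back off toward the robot for a look.

>>> arm_command:
  commands:
    - [0,0,-0.2,0,0,0,87]
    - [0,0,-0.4,0,0,0,87]
    - [0,0,-0.6,0,0,0,87]
    - [0,0,-0.8,0,0,0,87]
    - [0,0,-0.8,0,0,0,87]
    - [0,0,-0.8,0,0,0,87]
    - [-0.4,0,-0.6,0,0,0,87]
    - [-0.6,0,-0.4,0,0,0,87]
    - [-0.6,0,-0.3,0,0,0,87]
    - [-0.5,0,0,0,0,0,87]
    - [-0.2,0,0,0,0,0,87]
    - [0,0,0,0,0,0,87]
    - [0,0,0,0,0,0,87]

```text
clock: 22.3
tcp_pos: [405.8, -337.5, 281.9]
orientation: [0.996, -0.086, 0.0, 0.0]
ft_force: [0.2, 0.0, 0.9]
opening: 0.994
gripper_force: 0.0
```

```bash
python3 - <<'E'
from h import *
st(); im,d,k=snap('wrist','w7');P=cloud(d,k);Z=P[...,2];v,u=np.mgrid[:480,:640]
m=(Z>100)&(Z<130)&(d>0)&(v<275);p=P[cv2.morphologyEx(np.uint8(m),cv2.MORPH_OPEN,np.ones((3,3)))>0]
print('handle',cv2.minAreaRect(p[:,:2].astype(np.float32)),np.round(np.percentile(p[:,2],[5,50,95]),1))
a,_,_=snap('scene','s7');t,_,_=snap('top','t7')
o=np.hstack([cv2.resize(a[190:390,210:510],(400,267)),cv2.resize(t[150:350,180:480],(400,267))]);w=cv2.resize(im[:280],(640,280));w=cv2.copyMakeBorder(w,0,0,0,160,cv2.BORDER_CONSTANT)
cv2.imwrite('pics/fin.png',np.vstack([o,w]))
E
```

```text
t 22.3 p [ 405.8 -337.5  281.9] yaw -9.87 tilt 0.06 q [-0.32  0.08 -0.22  0.   -1.27  1.72] F [0.2 0.  0.9] T [-0.06 -0.03 -0.03] op 87.5 gf 0.0
handle ((496.6382141113281, -353.40582275390625), (15.791593551635742, 95.05042266845703), 79.63945770263672) [112.8 115.6 117. ]
```

View pics/fin.png

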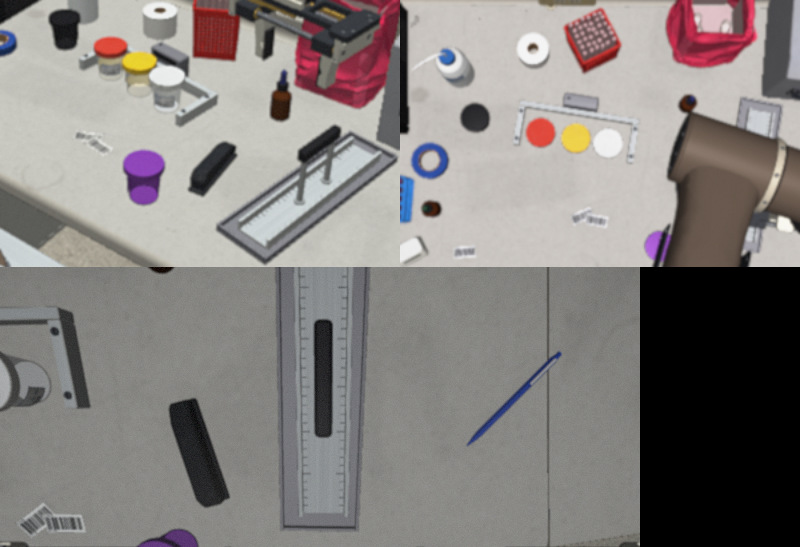

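The final picture shows the ruler flat in the tray, with the handle at (323,378) and its top at 115.6 mm. The three cups are upright in the mouth, and the bystanders in view are where they were. I hand the job in.

```bash
python3 -c "
from plant import manip
print(manip.close_job())"
```

```text
the job is handed in; nothing more can be done
None
```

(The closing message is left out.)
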